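# Seat a ukulele bridge and offer up its clamping caul

### The arm

A 6-joint arm with a two-finger parallel gripper is mounted at the origin on the work surface. World frame = base frame: x ahead of the robot, y to its left, z up, the work surface at z = 0. Lengths are in m, angles in rad, forces in N, time in s.
With the tool pointing down it reaches from about 0.325 to 0.75 m from the base axis. Payload 7.6 kg.
Tool frame: the origin (TCP) lies at the very end of the fingers, on their centre line; the grasp point (between the pads) lies 19 mm behind it; y points along the fingers, x is the direction in which the jaws open and shut, and the axes are right-handed (so a half turn about y gives the same grasp; the last joint's range is limited). The gripper opens to 85 mm and grips with 20 to 120 N. Pads are 22 mm wide; open, the fingers measure 114 mm over their backs; the gripper's body (76 mm by 85 mm) begins 54 mm behind the grasp point. The pads swing forward as they close: fully open they stand 13 mm farther back than shut.
Start: joints at [1.268, 0.052, 1.401, -0, 1.689, -0.07], TCP at [0.121, 0.511, 0.231] pointing down, gripper open.
Joint ranges: [-2.9, 2.9], [-0.91, 2.17], [0.12, 2.37], [-1.06, 4.2], [0.26, 2.73], [-2.93, 2.93]. Speed limits (rad/s): [2.57, 2.57, 3.01, 3.14, 3.14, 3.14].

### API

Orientations are given as a unit quaternion [x, y, z, w].
In Python, from cell import bot gives the robot as it stands. The module is installed in compiled form; this text tells all that it offers. Calls block until the motion is done:
- bot.movep(position, orientation): joint-space move of the TCP to a pose.
- bot.move_straight(position, rot=None, max_speed=0.15): straight line of the TCP; rot=None keeps the orientation; max_speed is the mean speed in m/s.
- bot.movej(angles): joint-space move.
- bot.gripper_open() and bot.clamp(effort=None): open the fingers fully, or close them until they stop; effort is the grip in N (None keeps the last).
- bot.sleep(seconds).
- bot.ik(position, orientation): joint angles nearest the present ones, or None.
- bot.observe(): the state.
- bot.read_camera(name): name is "scene" or "top"; returns the picture (420x560x3 uint8, red, green, blue); there is no depth.
- bot.camera_info(name): a dict with "fx", "fy", "cx", "cy" (pixels), "world_from_camera" (4x4, takes a point from camera to world coordinates). Camera axes: x right, y up, looking along -z (the intrinsics and any distortion apply to the point x, -y, -z); pixel columns grow to the right and rows downward; lengths in m; the calibration is good to about 2 mm. A picture is of the moment at which its call begins. camera_info takes no time and is no camera call.
A pose or a line that the arm cannot do raises bot.MotionError and nothing moves.
- bot.hand_in(): hands the job in, once; it reports no verdict.
The state is a dict: "t": time; "joint_positions": joint angles; "qd": joint speeds; "tau": joint torques, N m; "eef_pos": TCP position; "tcp_rot": TCP orientation; "ft_force": force on the tool from outside, world axes, zero at the start; "torque": the same for the moment, N m; "opening": finger opening in m.
Only numpy, scipy, OpenCV 4.12 (cv2) and the standard library are available. Lean on these libraries where they do the work, as an engineer would, in place of code of your own. Each camera call takes 0.05 s, during which the arm holds its last target. There are 200 camera calls.

### The job

Seat the dark rosewood bridge blank flat and square in the pocket between the two orange cleats on the ukulele top, and let go of it. Then take the clamping caul by its blue handle, carry it over the row of spool clamps with neither it nor the arm touching that rack, and stop with the caul hovering about a centimetre above the bridge, level, centred on it and lined up with it, without ever touching the bridge with it. Finish while still holding the caul there, and leave everything else on the bench where it is.

Things in the scene. Friction and masses are not known exactly. Their poses are not given: they have to be found in the camera images.
- bridge: Dark brown rosewood bridge blank, a plain block 30 (x) x 110 (y) x 16 mm (z), about 60 g, lying flat on the bench left of the clamp rack. Origin: centre of its underside; z up. The same either way round.
- bridge_top (a point): Centre of the top face of the bridge blank, 16 mm above its underside; axes as the blank.
- caul: Clamping caul: wooden block 28 (x) x 106 (y) x 22 mm (z) with a cork face below, about 200 g, and a blue upright handle in the middle of its top, 20 (x) x 36 (y) mm, 40 mm tall, from 22 to 62 mm above the underside. It stands on the bench left of the clamp rack. Origin: centre of its underside; z up. Either way round is right.
- caul_handle (a point): Centre of the caul's handle at a good height to grip, 45 mm above the caul's underside; axes as the caul. The fingers close along x on its 20 mm.
- uke_fixture: Fixed plywood work board, 330 (x) x 240 (y) x 18 mm, on the right of the bench, carrying a spruce ukulele top 3 mm thick (upper face 21 mm above the bench) and two orange U-shaped cleats. Origin: under the middle of the pocket, at bench level; the board runs from x = -100 to +230 mm, y = -120 to +120 mm. Its x axis runs along the ukulele towards the sound hole, its y axis along the pocket.
- pocket (a point): Middle of the pocket's floor, on the upper face of the ukulele top, 21 mm above the bench; axes as the board. The pocket is 34 (x) x 114 mm (y), so 2 mm of play on every side of the bridge blank. The cleats are 7 mm tall and hug only its two ends (the outer 22 mm of each end); the middle 70 mm of both long sides is open for the fingers.
- clamp_rack: Fixed dark wooden rack, 260 (x) x 56 mm (y), 20 mm tall, with five upright spool clamps 50 mm apart along its x axis; the clamps' tops are 125 mm above the bench, their discs 36 mm across. It stands between the bench's left part, where the bridge and caul lie, and the work board. Origin: centre of its underside; z up.
- maple_blank: Bystander: pale maple blank, 30 x 110 x 16 mm like the bridge blank, lying in the same row as bridge and caul. Origin: centre of its underside.
- glue_bottle: Bystander: yellow glue bottle with orange cap, 54 mm across, 150 mm tall, standing. Origin: centre of its underside.
- brush_jar: Bystander: green glass jar, 64 mm across, 85 mm tall, with brushes up to 160 mm high. Origin: centre of its underside.
- tape_roll: Bystander: blue tape roll 100 mm across, 24 mm tall, lying at the back. Origin: centre of its underside.
- screwdriver: Bystander: screwdriver lying at the back.
- block_plane: Bystander: block plane, 160 x 50 mm, about 50 mm tall, standing at the left. Origin: centre of its underside.
There are look-alikes about, which are no part of the job. There is more than one size of the caul; the job needs the larger. Leave any turquoise look-alike of the bridge alone.

How it is judged:
By the outcome, as a careful person would: the job done as asked, in the order asked, and still so for the second after the job is handed in, while the arm keeps its last pose, push and grip.
It also fails if it takes over 64 s, if anything falls off the work surface, if the arm or the gripper's body presses on something with over 40 N, if the wrist force passes 120 N, or if a joint passes its speed limit or range.

## Working session

There is one attempt and no reset: what is moved stays moved. The work goes in short steps, each a Python script; the robot and the scene stay as the last script left them, time stands still between calls to the robot, and variables do not carry over. Pictures are saved under pics/ and viewed, about 8 in all and at most 12, crops included, and the job is handed in when it is done.

```bash
mkdir -p pics; python3 - <<'E'
from cell import bot
import cv2,numpy as np
for n in("scene","top"):
    i=bot.read_camera(n);cv2.imwrite(f"pics/{n}0.png",cv2.resize(i[:,:,::-1],(784,588),interpolation=cv2.INTER_CUBIC));np.save(f"pics/{n}0.npy",i)
    c=bot.camera_info(n);print({k:(np.round(v,4).tolist() if not isinstance(v,str) else v) for k,v in c.items()})
o=bot.observe();print(o)
E
```

```text
{'fx': 388.1952, 'fy': 388.1952, 'cx': 281.1602, 'cy': 212.73, 'world_from_camera': [[-0.1427, -0.6088, 0.7804, 1.4305], [0.9898, -0.0869, 0.1132, 0.1489], [-0.0011, 0.7885, 0.615, 0.7778], [0.0, 0.0, 0.0, 1.0]]}
{'fx': 419.1228, 'fy': 419.1228, 'cx': 273.0087, 'cy': 205.6843, 'world_from_camera': [[0.0071, 0.9872, -0.1591, 0.3425], [-0.9997, 0.003, -0.0259, 0.0234], [-0.0251, 0.1592, 0.9869, 1.2469], [0.0, 0.0, 0.0, 1.0]]}
{'t': 0.1, 'joint_positions': array([ 1.26769195e+00,  5.27594742e-02,  1.40165732e+00,  1.44617610e-06,
        1.68860888e+00, -7.03186333e-02]), 'qd': array([ 4.63416689e-04, -2.36376716e-03, -6.94876925e-03,  6.35087764e-04,
        1.70727149e-06,  2.95408187e-04]), 'tau': array([ 1.62472847e-03, -3.82582819e+01, -3.60987747e+01, -1.03989248e-04,
        4.71758787e-03,  4.78202514e-05]), 'eef_pos': array([0.12101402, 0.51057234, 0.23054691]), 'tcp_rot': array([ 0.55496705,  0.43813299, -0.43897062, -0.55439684]), 'ft_force': array([ 0.47993926,  0.60334905, -0.49083066]), 'torque': array([0.01435222, 0.00080765, 0.03877815]), 'opening': 0.08541200127926558}
```

View pics/top0.png

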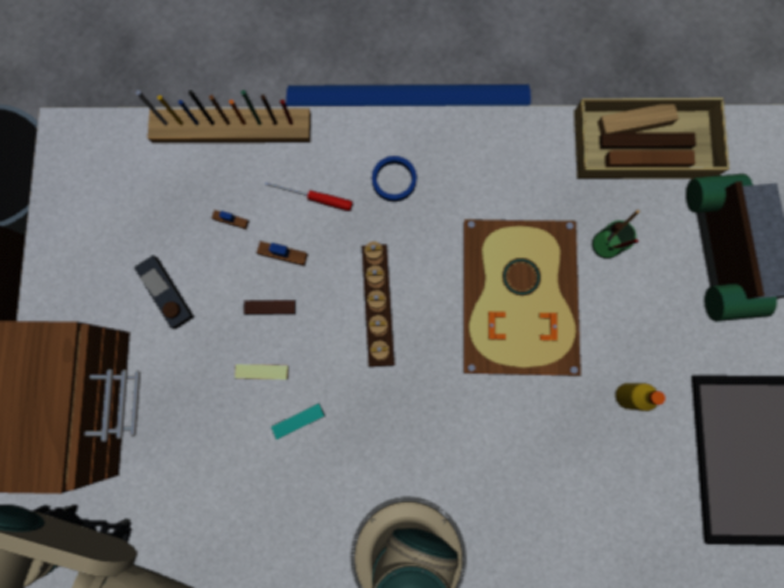

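View pics/scene0.png

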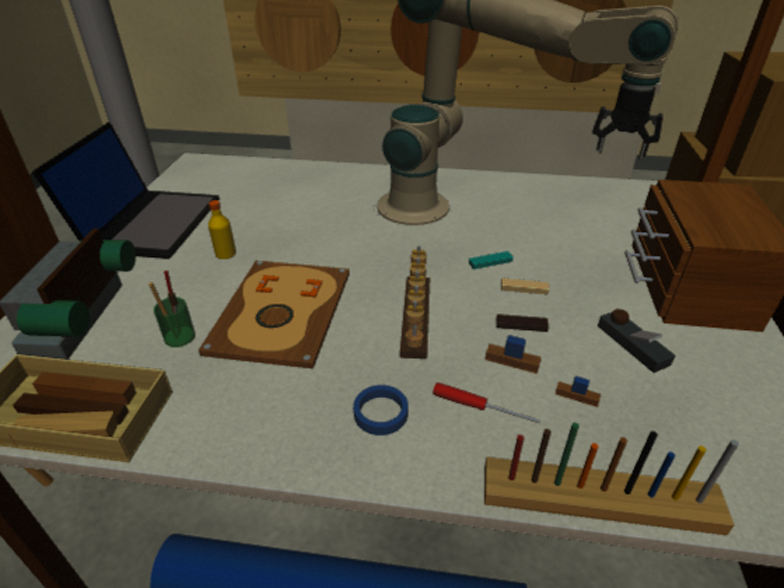

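Top view, in displayed pixels: bridge (270,307), large caul (282,253), small caul (230,219), cleats (497,326) and (548,326), rack (377,305), maple (262,372). In the scene view, the bridge is at (522,323), the large caul at (513,353) and the cleats at (267,284) and (312,288).

```bash
cat > cam.py <<'E'
import cv2,numpy as np
from cell import bot
def ray(n,p,z):
    c=bot.camera_info(n);T=np.array(c["world_from_camera"]);p=np.atleast_2d(p).astype(float)
    d=np.c_[(p[:,0]-c["cx"])/c["fx"],-(p[:,1]-c["cy"])/c["fy"],-np.ones(len(p))]@T[:3,:3].T
    return T[:3,3]+d*((z-T[2,3])/d[:,2])[:,None]
def masks(img,box):   # box in original pixels; returns 8x upsampled roi hsv/rgb
    x0,y0,x1,y1=box;r=cv2.resize(img[y0:y1,x0:x1],None,fx=8,fy=8,interpolation=cv2.INTER_CUBIC)
    return r.astype(int)
def blob(n,img,box,f,z,k=1,all=False):
    r=masks(img,box);m=f(r).astype(np.uint8)
    cs=sorted(cv2.findContours(m,cv2.RETR_EXTERNAL,cv2.CHAIN_APPROX_NONE)[0],key=cv2.contourArea)[::-1][:k]
    out=[]
    for c in cs:
        px=(c[:,0,:]+.5)/8-.5+np.array(box[:2])
        w=ray(n,px,z)[:,:2]
        w1=(w*1e4).astype(np.float32)
        M=cv2.moments(w1.reshape(-1,1,2));cen=np.array([M["m10"],M["m01"]])/M["m00"]/1e4
        (cx,cy),(a,b),_=R=cv2.minAreaRect(w1);B=cv2.boxPoints(R)
        e=max(B[1]-B[0],B[2]-B[1],key=np.linalg.norm);ang=np.degrees(np.arctan2(e[1],e[0]))%180
        mo=M;pa=np.degrees(.5*np.arctan2(2*mo["mu11"],mo["mu20"]-mo["mu02"]))%180
        out.append(dict(c=cen.round(4),rc=np.round([cx/1e4,cy/1e4],4),size=np.round(sorted([a/1e4,b/1e4]),4),ang=round(ang,1),pa=round(pa,1)))
    return out
def dark(t): return lambda r:r.sum(2)<t
orange=lambda r:(r[...,0]-r[...,2]>90)&(r[...,0]-r[...,1]>65)
blue=lambda r:(r[...,2]-r[...,0]>15)
E
python3 - <<'E'
from cam import *
b=lambda *a:[int(v/1.4) for v in a]
T=np.load("pics/top0.npy");S=np.load("pics/scene0.npy")
for nm,i,u,v in[("br",T,270,307),("bench",T,300,330),("bfix",T,470,300),("caul",T,298,258),("hand",T,280,250),("cleat",T,491,330),("spruce",T,523,326),("brS",S,522,323),("benS",S,570,323),("caulS",S,500,358),("handS",S,515,345),("cleatS",S,265,283),("spruS",S,290,290),("rack",T,366,290)]:
    print(nm,i[int(v/1.4),int(u/1.4)],end=" ")
print()
mid=lambda r,t:r.sum(2)<t
P=lambda *a:[print(a[0],x) for x in a[1]]
P("bridgeT",blob("top",T,b(230,285,312,330),dark(240),.008))
P("bridgeS",blob("scene",S,b(485,308,560,336),dark(240),.008))
wood=lambda r:(r.sum(2)<300)
P("caulT",blob("top",T,b(245,232,320,275),wood,.011))
P("handT",blob("top",T,b(245,232,320,275),blue,.042))
P("handS",blob("scene",S,b(478,333,548,378),blue,.042))
P("cleatT",blob("top",T,b(475,300,575,350),orange,.0245,2))
P("cleatS",blob("scene",S,b(245,265,335,305),orange,.0245,2))
P("boardT",blob("top",T,b(445,205,600,390),lambda r:r[...,0]-r[...,2]>22,.018))
P("rackT",blob("top",T,b(350,230,405,380),lambda r:r[...,0]-r[...,2]>12,.01))
E
```

```text
br [49 29 23] bench [148 152 158] bfix [82 52 30] caul [85 54 31] hand [16 43 97] cleat [153  76  25] spruce [159 146  90] brS [31 21 16] benS [134 135 118] caulS [54 33 19] handS [23 32 48] cleatS [100  43   9] spruS [145 109  52] rack [46 33 25] 
bridgeT {'c': array([0.5005, 0.2977]), 'rc': array([0.5006, 0.2977]), 'size': array([0.0305, 0.111 ]), 'ang': np.float32(90.7), 'pa': np.float64(90.7)}
bridgeS {'c': array([0.5003, 0.2949]), 'rc': array([0.5004, 0.295 ]), 'size': array([0.0496, 0.1132]), 'ang': np.float32(91.0), 'pa': np.float64(91.8)}
caulT {'c': array([0.618 , 0.2739]), 'rc': array([0.6188, 0.2735]), 'size': array([0.0344, 0.1109]), 'ang': np.float32(75.8), 'pa': np.float64(75.5)}
handT {'c': array([0.6215, 0.276 ]), 'rc': array([0.6215, 0.2758]), 'size': array([0.025 , 0.0402]), 'ang': np.float32(74.8), 'pa': np.float64(69.0)}
handS {'c': array([0.615 , 0.2718]), 'rc': array([0.6154, 0.2711]), 'size': array([0.0365, 0.0598]), 'ang': np.float32(167.7), 'pa': np.float64(172.7)}
cleatT {'c': array([ 0.442 , -0.2927]), 'rc': array([ 0.4455, -0.2889]), 'size': array([0.0236, 0.0332]), 'ang': np.float32(91.7), 'pa': np.float64(115.7)}
cleatT {'c': array([ 0.4797, -0.2939]), 'rc': array([ 0.4763, -0.2897]), 'size': array([0.023 , 0.0318]), 'ang': np.float32(90.2), 'pa': np.float64(64.4)}
cleatS {'c': array([ 0.4595, -0.2959]), 'rc': array([ 0.4591, -0.293 ]), 'size': array([0.0347, 0.0616]), 'ang': np.float32(179.6), 'pa': np.float64(1.5)}
cleatS {'c': array([ 0.4795, -0.1827]), 'rc': array([ 0.4757, -0.1862]), 'size': array([0.0301, 0.035 ]), 'ang': np.float32(87.2), 'pa': np.float64(112.8)}
boardT {'c': array([ 0.5251, -0.235 ]), 'rc': array([ 0.5263, -0.2355]), 'size': array([0.2396, 0.3289]), 'ang': np.float32(179.1), 'pa': np.float64(179.0)}
rackT {'c': array([0.51  , 0.0664]), 'rc': array([0.5124, 0.0666]), 'size': array([0.0523, 0.2682]), 'ang': np.float32(4.0), 'pa': np.float64(4.0)}
```

Top-view sizes match the real ones (bridge 30.5x111 mm, board 240x329 mm), so I'm acting on them: pick the bridge and carry it to a hover above the pocket.

```bash
cat >> cam.py <<'E'
from scipy.spatial.transform import Rotation as R
def quat(deg):
    a=np.radians(deg);x=np.array([np.cos(a),np.sin(a),0]);y=np.array([0,0,-1.])
    return R.from_matrix(np.c_[x,y,np.cross(x,y)]).as_quat()
def st(m=""):
    o=bot.observe();x=R.from_quat(o["tcp_rot"]).as_matrix()[:,0]
    print(m,"t",round(o["t"],2),"p",o["eef_pos"].round(4),"jaw",round(np.degrees(np.arctan2(x[1],x[0])),2),"op",round(o["opening"],4),"F",o["ft_force"].round(1))
def snap(k):
    for n in("scene","top"):
        i=bot.read_camera(n);np.save(f"pics/{n}{k}.npy",i)
E
python3 - <<'E'
from cam import *
st()
for j in(.7,180.7): print(j,[None if (q:=bot.ik(p,quat(a)))is None else q.round(2) for p,a in(([.5,.297,.003],j),([.461,-.2345,.024],j-1.6),([.618,.274,.03],j-15.1))])
c=[.5,.297];j=.7 if bot.ik([*c,.003],quat(.7)) is not None and abs(bot.ik([*c,.003],quat(.7))[5])<2 else 180.7
print(j)
bot.movep([*c,.10],quat(j));st()
bot.move_straight([*c,.003],max_speed=.12);st()
bot.clamp(40);st("clamped")
bot.move_straight([*c,.2],max_speed=.25);st()
bot.movep([.4613,-.2345,.20],quat(j-1.6));st()
bot.move_straight([.4613,-.2345,.045],max_speed=.2);bot.sleep(.2);st()
snap(1)
T=np.load("pics/top1.npy");S=np.load("pics/scene1.npy")
a=cv2.resize(T[190:270,310:430],(792,528),interpolation=cv2.INTER_CUBIC);b=cv2.resize(S[150:240,130:265],(792,528),interpolation=cv2.INTER_CUBIC)
cv2.imwrite("pics/c1.png",cv2.resize(np.vstack([a,b]),(450,600))[:,:,::-1])
E
```

```text
t 0.1 p [0.121  0.5106 0.2305] jaw 76.66 op 0.0854 F [ 0.5  0.6 -0.5]
0.7 [array([ 0.47,  0.4 ,  1.47, -0.  ,  1.27,  0.46]), array([-0.54,  0.21,  1.66, -0.  ,  1.27, -0.53]), array([ 0.36,  0.61,  1.12, -0.  ,  1.41,  0.61])]
180.7 [array([ 0.47,  0.4 ,  1.47, -0.  ,  1.27, -2.68]), array([-0.54,  0.21,  1.66, -0.  ,  1.27,  2.62]), array([ 0.36,  0.61,  1.12, -0.  ,  1.41, -2.53])]
0.7
 t 1.77 p [0.4996 0.298  0.1005] jaw 0.81 op 0.0852 F [0.1 0.4 0.5]
 t 2.73 p [0.5006 0.2974 0.004 ] jaw 0.71 op 0.0856 F [0.7 0.1 0.1]
clamped t 3.28 p [0.5003 0.2972 0.0035] jaw 0.7 op 0.029 F [ 0.8 -0.1  3.5]
 t 4.22 p [0.4993 0.2966 0.1978] jaw 0.7 op 0.0293 F [ 0.3  0.3 -1.8]
 t 6.15 p [ 0.4617 -0.2338  0.1999] jaw -0.84 op 0.0288 F [ 0.5  0.  -1.2]
 t 7.28 p [ 0.462  -0.2349  0.0463] jaw -0.9 op 0.0288 F [ 0.2  0.4 -0.5]
```

View pics/c1.png

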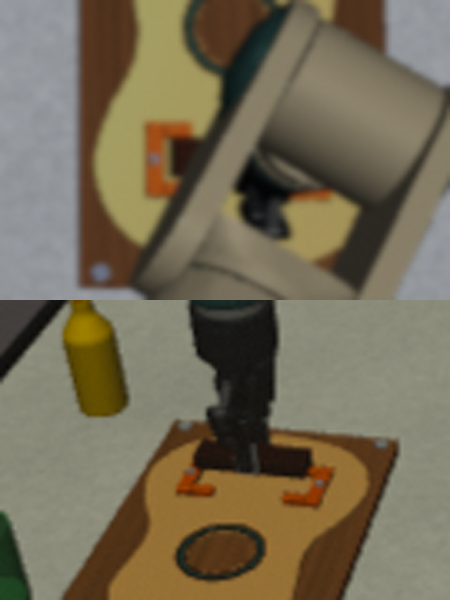

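The crop shows the blank held level over the pocket. In the scene crop the blank's ends are at about (195,460) and (312,460), roughly over the cleats. Next I'll measure its offset to the pocket numerically.

```bash
python3 - <<'E'
from cam import *
T0,S0,T,S=[np.load(f"pics/{n}.npy") for n in("top0","scene0","top1","scene1")]
def pair(n,img,box,t):
    r=masks(img,box);m=((r[...,0]>t*r[...,1])&(r[...,0]>60)).astype(np.uint8)
    cs=sorted(cv2.findContours(m,cv2.RETR_EXTERNAL,cv2.CHAIN_APPROX_NONE)[0],key=cv2.contourArea)[::-1][:2]
    rs=[]
    for c in cs:
        w=ray(n,(c[:,0]+.5)/8-.5+np.array(box[:2]),.0245)[:,:2]
        (x,y),s,_=cv2.minAreaRect((w*1e4).astype(np.float32));rs.append([x/1e4,y/1e4]);print(n,t,np.round(rs[-1],4),np.round(s,0),end=" ")
    a,b=np.array(sorted(rs,key=lambda p:p[1]));d=b-a
    print("mid",((a+b)/2).round(4),"ang",np.degrees(np.arctan2(d[1],d[0])).round(2),"d",np.linalg.norm(d).round(4))
for t in(1.55,1.65): pair("top",T0,(345,218,403,248),t)
for t in(1.6,1.75,1.9): pair("scene",S0,(180,192,234,216),t)
for t in(1.6,1.75): pair("top",T0,(345,218,403,248),t)
# blank ends in scene1
x0,y0,x1,y1=box=(180,178,232,202)
r=masks(S,box)
for th in(110,140):
    m=(r.sum(2)<th).astype(np.uint8);m=cv2.morphologyEx(m,cv2.MORPH_OPEN,np.ones((25,25),np.uint8))
    L,N,st_,_=cv2.connectedComponentsWithStats(m);k=1+np.argmax(st_[1:,4]);ys,xs=np.nonzero(N==k)
    e=[]
    for sel in(xs<np.percentile(xs,0)+16,xs>xs.max()-16):
        e.append([0,np.median(ys[sel])])
    e[0][0]=xs.min();e[1][0]=xs.max()+1
    px=(np.array(e)+0)/8-.5+np.array(box[:2]);w=ray("scene",px,.0508)
    print("blank ends",px.round(1).tolist(),w.round(4).tolist(),"mid",w.mean(0).round(4),"len",np.linalg.norm(w[0]-w[1]).round(4))
# holders for both views of board in scene
print(blob("scene",S0,(140,183,255,262),lambda r:(r[...,0]-r[...,2]>30),.018))
E
```

```text
top 1.55 [ 0.4607 -0.2889] [348. 570.] top 1.55 [ 0.447  -0.1822] [258. 337.] mid [ 0.4539 -0.2355] ang 97.34 d 0.1075
top 1.65 [ 0.4606 -0.2889] [334. 558.] top 1.65 [ 0.4466 -0.1824] [329. 241.] mid [ 0.4536 -0.2356] ang 97.5 d 0.1074
scene 1.6 [ 0.4622 -0.1857] [391. 678.] scene 1.6 [ 0.4604 -0.2919] [396. 684.] mid [ 0.4613 -0.2388] ang 89.03 d 0.1062
scene 1.75 [ 0.4623 -0.1854] [376. 651.] scene 1.75 [ 0.4605 -0.2919] [661. 379.] mid [ 0.4614 -0.2386] ang 89.04 d 0.1065
scene 1.9 [ 0.4608 -0.2917] [639. 366.] scene 1.9 [ 0.4772 -0.186 ] [338. 363.] mid [ 0.469  -0.2389] ang 81.14 d 0.107
top 1.6 [ 0.4607 -0.2888] [344. 561.] top 1.6 [ 0.4468 -0.1822] [247. 335.] mid [ 0.4538 -0.2355] ang 97.42 d 0.1076
top 1.75 [ 0.4464 -0.2886] [257. 330.] top 1.75 [ 0.4746 -0.2899] [258. 320.] mid [ 0.4605 -0.2892] ang 177.17 d 0.0282
blank ends [[188.0, 197.1], [222.5, 197.8]] [[0.4696, -0.2928, 0.0508], [0.4573, -0.1822, 0.0508]] mid [ 0.4635 -0.2375  0.0508] len 0.1113
blank ends [[187.9, 197.0], [222.8, 197.8]] [[0.469, -0.2935, 0.0508], [0.4572, -0.1814, 0.0508]] mid [ 0.4631 -0.2374  0.0508] len 0.1127
[{'c': array([ 0.5356, -0.2377]), 'rc': array([ 0.535 , -0.2371]), 'size': array([0.243, 0.348]), 'ang': np.float32(179.3), 'pa': np.float64(179.4)}]
```

```bash
python3 - <<'E'
from cam import *
p=[.4605,-.2357]
bot.move_straight([*p,.045],rot=quat(-.95),max_speed=.05);bot.sleep(.3);st()
for z in(.036,.033,.031,.029,.027,.0255,.0245):
    bot.move_straight([*p,z],max_speed=.03);bot.sleep(.15);st(z)
    f=bot.observe()["ft_force"]
    if f[2]>5: print("contact");break
E
```

```text
t 7.92 p [ 0.4605 -0.2357  0.045 ] jaw -0.95 op 0.0291 F [0.3 0.5 0.1]
0.036 t 8.53 p [ 0.4606 -0.2357  0.0361] jaw -0.95 op 0.0291 F [ 0.4  0.5 -0.1]
0.033 t 8.93 p [ 0.4605 -0.2357  0.033 ] jaw -0.95 op 0.0288 F [-0.5  0.1 -0.9]
0.031 t 9.32 p [ 0.4607 -0.2357  0.031 ] jaw -0.95 op 0.0285 F [ 2.3 -0.4 -1.8]
0.029 t 9.72 p [ 0.4608 -0.2358  0.029 ] jaw -0.95 op 0.0288 F [ 4.4 -0.  -3.2]
0.027 t 10.12 p [ 0.4608 -0.2358  0.027 ] jaw -0.95 op 0.0289 F [ 5.1 -1.5 -2.5]
0.0255 t 10.53 p [ 0.4607 -0.2358  0.0256] jaw -0.95 op 0.029 F [ 6.5 -1.5 -1. ]
0.0245 t 10.93 p [ 0.4608 -0.2357  0.0247] jaw -0.95 op 0.0287 F [ 5.2 -0.7  0.1]
```

Contact from the -x side only (about +5 N in x), so the blank is inside the pocket but against that wall. Shift it towards the middle, finish lowering and release.

```bash
python3 - <<'E'
from cam import *
for x in(.4615,.4622):
    bot.move_straight([x,-.2357,.0249],max_speed=.02);bot.sleep(.2);st(x)
bot.move_straight([x,-.2357,.0243],max_speed=.02);bot.sleep(.2);st()
f=bot.observe()
bot.gripper_open();bot.sleep(.2);st("open")
bot.move_straight([x,-.2357,.12],max_speed=.15)
bot.movep([.5,-.03,.25],quat(-10));bot.movep([.56,.10,.25],quat(-14));bot.sleep(.2);st()
snap(2)
T=np.load("pics/top2.npy");S=np.load("pics/scene2.npy")
a=cv2.resize(T[200:260,330:420],(600,400),interpolation=cv2.INTER_CUBIC)[:295];b=cv2.resize(S[180:225,165:245],(600,300),interpolation=cv2.INTER_CUBIC)
cv2.imwrite("pics/c2.png",np.vstack([a,b])[:,:,::-1])
for th in(150,):
    print(blob("top",T,(352,218,396,248),lambda r:(r.sum(2)<th),.029),blob("scene",S,(182,190,234,216),lambda r:r.sum(2)<100,.029))
E
```

```text
0.4615 t 11.38 p [ 0.4609 -0.2355  0.0245] jaw -0.95 op 0.0289 F [-0.3 -0.5  0.1]
0.4622 t 11.82 p [ 0.4621 -0.2357  0.0248] jaw -0.95 op 0.0289 F [ 0.5  0.  -0.6]
 t 12.28 p [ 0.4623 -0.2357  0.0245] jaw -0.95 op 0.0289 F [-0.6  0.7  1.9]
open t 13.07 p [ 0.4622 -0.2357  0.0243] jaw -0.95 op 0.0852 F [1.  0.4 0.9]
 t 15.66 p [0.56   0.0986 0.2501] jaw -14.11 op 0.0855 F [-0.3 -0.9  0.6]
[{'c': array([ 0.4611, -0.2364]), 'rc': array([ 0.461 , -0.2358]), 'size': array([0.0317, 0.1111]), 'ang': np.float32(89.8), 'pa': np.float64(89.4)}] [{'c': array([ 0.4618, -0.2388]), 'rc': array([ 0.4625, -0.2387]), 'size': array([0.0442, 0.1155]), 'ang': np.float32(88.8), 'pa': np.float64(88.0)}]
```

View pics/c2.png

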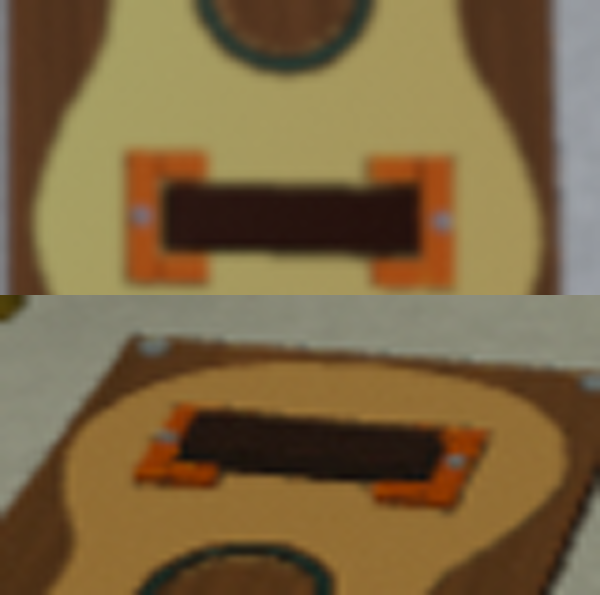

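The blank sits in the pocket inside both cleats: top crop about (163–420, 185–252) with walls visible around it, and measured angle 89–89.8° against about 89.04° for the cleats. Now the large caul.

```bash
python3 - <<'E'
from cam import *
c=[.619,.2735];q=quat(-14.4)
bot.movep([*c,.14],q);st()
bot.move_straight([*c,.030],max_speed=.1);bot.sleep(.2);st()
bot.clamp(60);bot.sleep(.2);st("clamp")
if not .015<bot.observe()["opening"]<.025: raise SystemExit("bad grip")
bot.move_straight([*c,.26],max_speed=.2);bot.sleep(.2);st("lift")
bot.move_straight([.53,.03,.26],rot=quat(-7),max_speed=.25);st()
bot.move_straight([.4622,-.2360,.26],rot=quat(-.95),max_speed=.25);st()
bot.move_straight([.4622,-.2360,.12],max_speed=.12);bot.sleep(.3);st("hover")
snap(3)
T=np.load("pics/top3.npy");S=np.load("pics/scene3.npy")
a=cv2.resize(T[190:260,320:425],(600,400),interpolation=cv2.INTER_CUBIC)[:280];b=cv2.resize(S[150:225,155:255],(600,450),interpolation=cv2.INTER_CUBIC)[130:]
cv2.imwrite("pics/c3.png",np.vstack([a,b])[:600,:,::-1])
E
```

```text
t 16.62 p [0.6196 0.2726 0.1414] jaw -14.44 op 0.0859 F [ 0.4 -0.5  0.1]
 t 18.07 p [0.6193 0.2736 0.0307] jaw -14.4 op 0.0851 F [0.  0.2 0.3]
clamp t 18.88 p [0.6191 0.2736 0.0301] jaw -14.4 op 0.0197 F [0.3 0.5 1.4]
lift t 20.38 p [0.6188 0.2734 0.2589] jaw -14.4 op 0.0189 F [-0.2 -0.3 -2.5]
 t 21.57 p [0.5302 0.0308 0.2599] jaw -6.96 op 0.0193 F [-0.  -0.1 -2.1]
 t 22.82 p [ 0.4625 -0.2351  0.26  ] jaw -0.89 op 0.0192 F [ 0.3  0.1 -2.6]
hover t 24.43 p [ 0.4623 -0.2361  0.1203] jaw -0.95 op 0.0192 F [ 0.1 -0.2 -2.4]
```

View pics/c3.png

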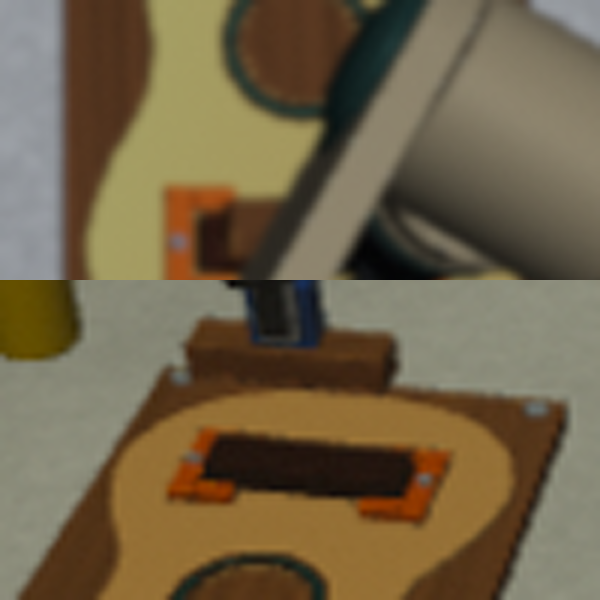

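The caul hangs level above the bridge; its lower edge slopes 19/200 px and the bridge's 20/210, so they are parallel. I'll go lower and measure the two together.

```bash
python3 - <<'E'
from cam import *
bot.move_straight([.4622,-.2360,.085],max_speed=.08);bot.sleep(.3);st("hover")
snap(4)
S=np.load("pics/scene4.npy")
cv2.imwrite("pics/c4.png",cv2.resize(S[168:218,172:239],(800,597),interpolation=cv2.INTER_CUBIC)[:,:,::-1])
E
```

```text
hover t 25.42 p [ 0.4624 -0.2361  0.0854] jaw -0.95 op 0.0194 F [ 0.2  0.3 -2.8]
```

View pics/c4.png

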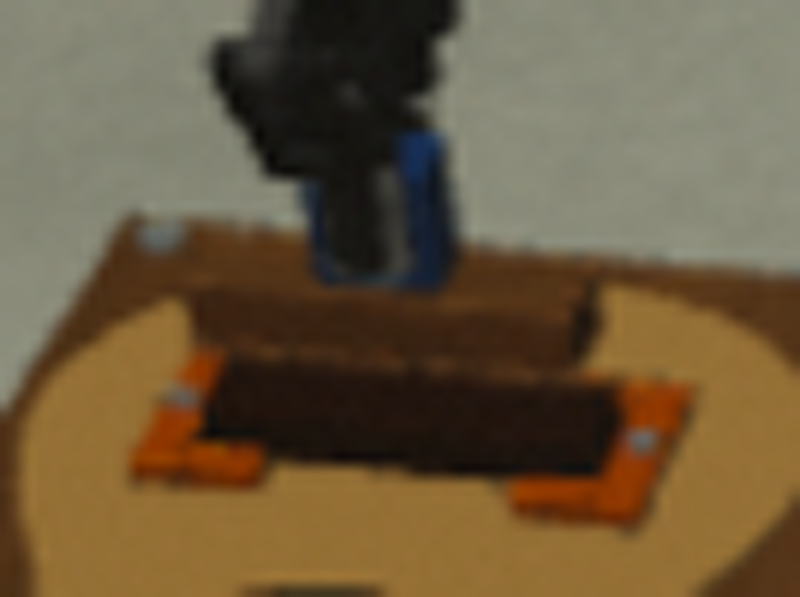

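```bash
python3 - <<'E'
from cam import *
f=lambda P:np.array(P)/11.94+np.array([172,168])-.5
for n,P,z in(("caul front top",[(193,292),(580,307)],.0773),("caul front bot",[(193,343),(578,366)],.0553),("bridge front bot",[(203,438),(605,473)],.021),("bridge back top",[(225,352),(622,384)],.037)):
    w=ray("scene",f(P),z);d=w[1]-w[0];print(n,w.round(4)[:,:2].tolist(),"mid",w.mean(0).round(4),"len",np.linalg.norm(d).round(4),"ang",np.degrees(np.arctan2(d[1],d[0])).round(1))
# end columns from gradients along rows
S=np.load("pics/scene4.npy").astype(float)
T=np.load("pics/top4.npy").astype(int)
print("top row sums R,G:");[print(v,[tuple(T[v,u,:2]) for u in range(347,366)]) for v in(231,233)]
E
```

```text
caul front top [[0.4779, -0.287], [0.4702, -0.184]] mid [ 0.4741 -0.2355  0.0773] len 0.1033 ang 94.3
caul front bot [[0.471, -0.2928], [0.4667, -0.1878]] mid [ 0.4688 -0.2403  0.0553] len 0.1051 ang 92.4
bridge front bot [[0.4681, -0.2963], [0.468, -0.1833]] mid [ 0.468  -0.2398  0.021 ] len 0.113 ang 90.1
bridge back top [[0.4495, -0.2939], [0.4487, -0.1822]] mid [ 0.4491 -0.2381  0.037 ] len 0.1117 ang 90.4
top row sums R,G:
231 [(np.int64(160), np.int64(148)), (np.int64(148), np.int64(124)), (np.int64(135), np.int64(95)), (np.int64(132), np.int64(96)), (np.int64(134), np.int64(99)), (np.int64(141), np.int64(89)), (np.int64(125), np.int64(73)), (np.int64(78), np.int64(51)), (np.int64(43), np.int64(28)), (np.int64(44), np.int64(25)), (np.int64(46), np.int64(28)), (np.int64(61), np.int64(39)), (np.int64(79), np.int64(50)), (np.int64(82), np.int64(52)), (np.int64(82), np.int64(52)), (np.int64(79), np.int64(50)), (np.int64(69), np.int64(47)), (np.int64(54), np.int64(43)), (np.int64(46), np.int64(41))]
233 [(np.int64(160), np.int64(148)), (np.int64(146), np.int64(121)), (np.int64(132), np.int64(89)), (np.int64(130), np.int64(88)), (np.int64(136), np.int64(94)), (np.int64(142), np.int64(88)), (np.int64(125), np.int64(73)), (np.int64(79), np.int64(52)), (np.int64(42), np.int64(27)), (np.int64(39), np.int64(22)), (np.int64(41), np.int64(24)), (np.int64(59), np.int64(37)), (np.int64(77), np.int64(49)), (np.int64(81), np.int64(52)), (np.int64(77), np.int64(49)), (np.int64(67), np.int64(46)), (np.int64(53), np.int64(42)), (np.int64(46), np.int64(41)), (np.int64(43), np.int64(40))]
```

```bash
python3 - <<'E'
from cam import *
for z,u in((.037,353.9),(.0773,358.05)): print("top +y end",z,ray("top",[(u,232)],z).round(4))
def edge(n,img,cols,v0,v1,z,ch=2,rising=False):
    P=[]
    for u in cols:
        g=np.diff(cv2.GaussianBlur(img.astype(np.float32),(3,3),.7)[v0:v1,u].sum(1));g=g if rising else -g
        k=int(np.argmax(g));
        if 0<k<len(g)-1:
            d=g[k-1]-2*g[k]+g[k+1];P.append((u,v0+k+.5+.5*(g[k-1]-g[k+1])/d))
    w=ray(n,P,z)[:,:2];a=np.polyfit(w[:,1],w[:,0],1);r=np.polyval(a,w[:,1])-w[:,0]
    ok=abs(r)<.002;a=np.polyfit(w[ok,1],w[ok,0],1)
    print(n,len(P),ok.sum(),"ang",round(90-np.degrees(np.arctan(a[0])),2),"x at y=-.238",round(np.polyval(a,-.238),4),"res",r.std().round(4))
S2,S3,S4=[np.load(f"pics/scene{k}.npy") for k in(2,3,4)]
L=list(range(189,195))+list(range(209,219))
edge("scene",S3,L,171,184,.1123)                    # caul back top edge vs bench
edge("scene",S2,list(range(192,222)),191,204,.037)  # bridge back top edge
edge("scene",S2,list(range(200,212)),203,213,.021,rising=True) # bridge front bottom
edge("scene",S3,list(range(190,218)),183,194,.0903,rising=True) # caul front bottom vs spruce
# vertical ends: caul in scene3, bridge in scene2, along rows
def ends(img,u0,u1,v,vr,z):
    P=[]
    for a,b,vv,s in((u0-5,u0+5,v,-1),(u1-5,u1+5,vr,1)):
        g=s*np.diff(cv2.GaussianBlur(img.astype(np.float32),(3,3),.7)[vv-1:vv+2,a:b].mean(0).sum(1));k=int(np.argmax(g));d=g[k-1]-2*g[k]+g[k+1]
        P.append((a+k+.5+.5*(g[k-1]-g[k+1])/d,vv))
    w=ray("scene",P,z);print(np.round(P,1).tolist(),"y",w[:,1].round(4),"mid",w[:,1].mean().round(4))
ends(S3,187,221,184,186,.1013)
ends(S2,190,224,204,207,.029)
E
```

```text
top +y end 0.037 [[ 0.4614 -0.1786  0.037 ]]
top +y end 0.0773 [[ 0.4575 -0.1834  0.0773]]
scene 16 15 ang 89.3 x at y=-.238 0.4488 res 0.0007
scene 30 30 ang 89.05 x at y=-.238 0.4473 res 0.0006
scene 12 12 ang 87.85 x at y=-.238 0.4756 res 0.0006
scene 28 8 ang 99.77 x at y=-.238 0.4795 res 0.0027
[[185.5, 184.0], [220.7, 186.0]] y [-0.2933 -0.1809] mid -0.2371Traceback (most recent call last):
  File "<stdin>", line 27, in <module>
  File "<stdin>", line 23, in ends
IndexError: index 9 is out of bounds for axis 0 with size 9
```

```bash
python3 - <<'E'
from cam import *
S=np.load("pics/scene4.npy");B=cv2.GaussianBlur(S,(3,3),.6).astype(int)
def onx(u,v,x):
    a,b=ray("scene",[(u,v)],0)[0],ray("scene",[(u,v)],.1)[0];t=(x-a[0])/(b[0]-a[0]);return (a+t*(b-a)).round(4)
for v in(193,194,195,196): print("caul",v,B[v,184:192].sum(1),B[v,214:225].sum(1))
for v in(201,202,203,204,205): print("bridge",v,B[v,184:194].sum(1),B[v,218:228].sum(1))
f=lambda X,Y:(X/11.94+171.5,Y/11.94+167.5)
print("caul L/R",onx(*f(191,318),.4763),onx(*f(579,336),.4763));print("bridge L/R",onx(*f(203,425),.4773),onx(*f(607,458),.4773))
E
```

```text
caul 193 [195 229 238 188 129 114 113 115] [154 155 156 155 158 147 122 135 221 294 305]
caul 194 [271 290 290 232 139 112 110 111] [135 138 141 147 152 137  98 114 207 294 312]
caul 195 [307 311 304 254 160 120 113 114] [119 119 124 130 130 116  90 118 213 297 312]
caul 196 [314 315 307 265 187 143 125 122] [115 113 116 118 116 104  97 155 250 304 314]
bridge 201 [291 261 254 247 198 114  72  65  67  66] [ 78  75  76  75  77 108 163 194 203 204]
bridge 202 [278 231 220 220 174  91  65  59  64  63] [ 70  69  67  69  66  89 146 189 199 196]
bridge 203 [259 212 202 197 154  80  59  59  59  56] [ 70  70  67  67  62  86 156 210 216 199]
bridge 204 [233 202 194 177 134  87  76  73  72  66] [ 69  69  67  65  65 109 197 258 249 199]
bridge 205 [211 198 187 176 172 166 158 140 135 117] [ 63  63  65  65  75 134 211 245 232 194]
caul L/R [ 0.4763 -0.2896  0.0675] [ 0.4763 -0.1831  0.0724]
bridge L/R [ 0.4773 -0.2913  0.0327] [ 0.4773 -0.1791  0.0335]
```

Caul versus bridge agrees: x within 0.5 mm, angle within 0.3°, and y within about 1 mm (two readings say −1.2 and −1.3 mm, one says +1.6 mm). I'll nudge y by +0.5 mm, go down to the 10 mm gap, check once and hand in.

```bash
python3 - <<'E'
from cam import *
bot.move_straight([.4620,-.2355,.0773],max_speed=.03);bot.sleep(.8);st("final")
snap(5)
S=np.load("pics/scene5.npy")
cv2.imwrite("pics/c5.png",cv2.resize(S[130:250,140:300],(800,600),interpolation=cv2.INTER_CUBIC)[:,:,::-1])
E
```

```text
final t 26.73 p [ 0.462  -0.2355  0.0773] jaw -0.95 op 0.0191 F [-0.8 -0.2 -1.1]
```

View pics/c5.png

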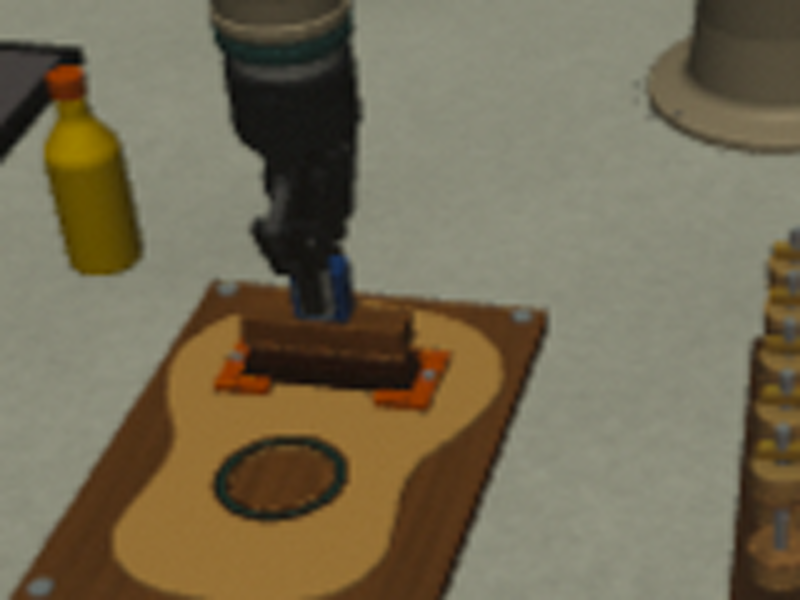

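The caul (245–412, 310–355) is directly over the seated bridge (245–418, 350–388). Fz reads −1.1 N against about −2.4 N earlier, so I'll average it to rule out contact before handing in.

```bash
python3 - <<'E'
from cam import *
F=[]
for _ in range(20): bot.sleep(.05);F.append(bot.observe()["ft_force"])
m=np.mean(F,0);print(m.round(2),np.std(F,0).round(2))
if m[2]<-1.5: print(bot.hand_in());st("handed in")
E
```

```text
[ 0.16 -0.1  -2.09] [0.44 0.46 0.5 ]
the job is handed in; nothing more can be done
None
the job is handed in; nothing more can be done
```

The job is handed in at about 28 s of robot time. The rosewood bridge is seated in the pocket and released. The arm is holding the large caul about 10 mm above it, level, with the gripper closed on the blue handle.

- **Bridge:** It brushed the −x wall of the pocket on the way down, with about 6 N sideways. I shifted it about 1.4 mm towards the middle before letting go. The pictures show it flat inside both cleats, at 89–89.8° in the top view (88–89° in the scene view) against about 89° for the cleats.
- **Carry:** The caul's underside was about 0.23 m above the bench when it passed over the rack, whose clamps reach 0.125 m. The force readings I took on the way showed nothing beyond the caul's weight.
- **Caul over bridge, x and angle:** In the last pictures measured, they agreed to about 0.5 mm in x and 0.3° in angle.
- **Caul over bridge, y:** The readings disagreed. Two put the caul about 1.2–1.3 mm to the −y side and one about 1.6 mm to the +y side. I moved it only 0.5 mm towards +y, so centring along the bridge is sure to about 2 mm.
- **Gap:** The 10 mm comes from the arm's position and the height at which the caul was gripped; I did not measure it in a picture. A single force reading of −1.1 N looked low, but the average over 1 s was −2.1 N, about the caul's own weight, so I take it there is no contact with the bridge.

I saw nothing else moved in the pictures I viewed, but I did not re-measure the other items on the bench.

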